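# Gauge a wooden hoop-stand post

### The job

Check the thickness of the long round wooden post from the rack: push its foot gently down through the wide (go) gap until it comes out under the lips, draw it out, then press its foot down on the narrow (no-go) gap, upright, with light steady pressure (about 6 to 12 N) for about a second, feeling that it is stopped. Then stand the post upright in the shallow empty white tray and let go; never push hard on either gauge (stay under 25 N), and leave everything else as it is.

Things in the scene. Friction and masses are not known exactly. Their poses are not given: they have to be found in the camera images.
- post_center (a point): middle (half-way up) of the post to be checked: loose, plain wood, round, 22 mm diameter, 120 mm long, foot edge slightly chamfered, 35 to 70 g. Its z axis runs from foot to head. It starts upright in one of the rack's two holes, foot 15 mm and head 135 mm above the table. It is the taller of the two posts in the rack
- post_foot (a point): centre of the post's foot (its lower end face), 60 mm below post_center
- short_center (a point): middle of a similar but short post, 22 mm diameter, 70 mm long, that stands in the other hole of the rack; leave it there
- rack: dark wooden rack fixed to the table, 80 x 160 mm, 40 mm high; origin at the centre of its underside. Two blind holes of 25 mm diameter, 25 mm deep, lie at y = -38 and +38 mm in its frame; either may hold the long post
- go: go gauge (the wider gap, the longer lips), fixed: light wooden base 110 x 110 x 15 mm, two wooden cheeks, on them two rigid flat steel lips 60 mm long (along its x), each reaching 53 mm out from the middle. Origin: centre of the base's underside, z up. The gap runs along x, is 23.5 mm wide (in y) and open below, down to the base's top
- go_gap (a point): nominal middle of the go gap, level with the lips' tops, 55 mm above the table; lip undersides are at 40 mm. The lips were clamped off-centre: the true gap middle lies anywhere from -5 to +5 mm along the gauge's y from here, to be found by eye or feel. In the test the foot must get lower than 35 mm above the table, within 20 mm of this point along x
- nogo: no-go gauge (the narrower gap, the shorter lips), fixed: same base and cheeks as the go gauge, but rigid steel lips only 36 mm long (along its x) and a gap of 17 mm (in y), centred on the origin. Origin: centre of the base's underside, z up
- nogo_gap (a point): nominal middle of the no-go gap, 55 mm above the table. The true tops of these lips were clamped anywhere from 49 to 61 mm above the table, so the height of contact is found by feel. Press within 5 mm across and 12 mm along the gap of this point
- tray: empty white shallow open tray fixed to the table, 150 x 130 mm outside, 30 mm high, walls and floor 4 to 5 mm; origin at the centre of its underside, z up
- spool_center (a point): middle of a small red thread spool, 32 mm diameter, 38 mm high, standing loose near the robot: leave alone
- spool_b_center (a point): middle of a small blue thread spool, 32 mm diameter, 38 mm high, standing loose at the far left: leave alone
- hoop: wooden embroidery hoop lying flat, 130 mm across, 10 mm high, loose, at the far side; origin at the centre of its underside: leave alone
Not all that is in view belongs to the job. What is shaped like the nogo but blue or red is not meant.

How it is judged (in metres and radians):
On the way, in this order (a step that is already met when the one before it is completed fails the run):
1. the post's foot has been pushed down through the go gap, out under its lips (z of post_foot in the frame of go between 0.012 and 0.035 m and x of post_foot in the frame of go between -0.02 and 0.02 m and y of post_foot in the frame of go between -0.008 and 0.008 m and angle between post_center's own z axis and vertical below 0.15 rad), for 0.1 s.
2. the post, drawn out again, is pressed upright with its foot on the middle of the no-go lips with more than 3 N for 0.4 s and is stopped there (contact force between post and nogo above 3 N and z of post_foot in the frame of nogo between 0.045 and 0.065 m and x of post_foot in the frame of nogo between -0.014 and 0.014 m and y of post_foot in the frame of nogo between -0.006 and 0.006 m and angle between post_center's own z axis and vertical below 0.15 rad), for 0.4 s.
At the end, for the whole second after the job is handed in: the long post stands upright (within 0.15 rad) on the floor of the white tray (its foot inside the walls and within 7 mm of the tray floor), at rest and released; the short post is still in its hole (x of post_foot in the frame of tray between -0.072 and 0.072 m and y of post_foot in the frame of tray between -0.062 and 0.062 m and z of post_foot in the frame of tray below 0.012 m and angle between post_center's own z axis and vertical below 0.15 rad and linear speed of post below 0.02 m/s and distance of short_center from where it was at the start of the episode below 0.02 m); the robot touches nothing.
It fails at once if the post is pushed on the go gauge with more than 25 N (contact force between post and go above 25 N).
It fails at once if the post is pushed on the no-go gauge with more than 25 N (contact force between post and nogo above 25 N).
It fails at once if a gauge is struck by the robot itself (contact force between the arm and go above 10 N or contact force between the arm and nogo above 10 N).
It fails at once if the short post, a spool or the hoop is moved more than 30 mm (distance of any of short_center, spool_center, spool_b_center, hoop from where it was at the start of the episode above 0.03 m).
It also fails if it takes over 67 s, if anything falls off the work surface, if the arm or the gripper's body presses on something with over 40 N, if the wrist force passes 120 N, or if a joint passes its speed limit or range.

### The arm

A 6-joint arm with a two-finger parallel gripper is mounted at the origin on the work surface. World frame = base frame: x ahead of the robot, y to its left, z up, the work surface at z = 0. Lengths are in mm, angles in rad, forces in N, time in s.
With the tool pointing down it reaches from about 400 to 925 mm from the base axis. Payload 12.5 kg.
Tool frame: the origin (TCP) lies at the very end of the fingers, on their centre line; the grasp point (between the pads) lies 19 mm behind it (env.tcp_to_grasp is the distance from the TCP to the grasp point, in mm); z points along the fingers, x is the direction in which the jaws open and shut, and the axes are right-handed (so a half turn about z gives the same grasp; the last joint's range is limited). The gripper opens to 95 mm and grips with 3 to 60 N. Pads are 20 mm wide; open, the fingers measure 119 mm over their backs; the gripper's body (75 mm by 180 mm) begins 59 mm behind the grasp point.
Start: joints at [1.067, 0.491, 1.559, -0, 1.092, -0.106], TCP at [242.105, 576.222, 214.661] pointing down, gripper open.
Joint ranges: [-3.1, 3.1], [-0.84, 2.19], [0.05, 2.79], [-1.13, 4.28], [0.06, 2.93], [-2.69, 2.69]. Speed limits (rad/s): [2.22, 2.22, 2.79, 3.14, 3.14, 3.14].

### API

Orientations are given as [roll, pitch, yaw] about the fixed x, y, z axes, in that order (R = Rz(yaw) Ry(pitch) Rx(roll)).
In Python, from cell import env, vision, job gives the robot as it stands.
- The arm moves only by the shell command python3 -m pendant 'ROWS' [OPENING]. ROWS is JSON, a list of rows, each a list of 4 numbers: the shift along the tool's x, y, z in mm, then the turn about the tool's z in degrees. In form: [[tx, ty, tz, turn], ...]. A call has 1 to 8 rows; each row is the pose to reach, as a shift and turn from the pose measured when the call began, along the tool's axes at that moment; what a row does not reach only later rows make up. A row lasts 1/8 s, in which the tool goes at most 62.5 mm and 10.7 degrees, less where a joint would pass 70% of its speed; a pose out of reach is approached as far as the arm can. A call with a gripper value outside its range is refused whole. OPENING is the closure, from 0 (fully open) to 1 (shut), set as the call begins (- or left out, the last holds). The fingers move at their own pace and stop on an object; the grip force is fixed at half the most. Time passes only in rows, so rows that repeat a pose let the fingers close. It gives the time, the measured TCP pose, the force and the opening at its end, in the units of the state.
- env.state(): the state, without advancing time (a new reading comes with each control period).
- vision.read_camera(name): name is "side" or "top" or "wrist"; returns a dict with "pixels" (420x560x3 uint8, red, green, blue), "intrinsics" (3x3 intrinsics, pixels), "k1" (the pictures are not rectified: a ray, as slopes to the right and down, at radius r is drawn at 1 + k1 r^2 times it, then the intrinsics apply), "R" (3x3) and "t" (3): a world point X has camera coordinates R X + t; the wrist camera has in their place "tool_from_camera" (4x4, takes a point from camera to tool coordinates, whose origin is the TCP and whose axes are the tool frame's). Camera axes: x right, y down, z forward; pixel columns grow to the right and rows downward; lengths in mm; the calibration is good to about 2 mm. A picture is of the moment at which its call begins: read the wrist's pose just before it. There is no depth.
- job.job_done(): hands the job in, once; it reports no verdict.
Trained networks look in a picture, given as the dict that the camera call returned (one of the last four; its "shot" number tells which), for a name from the list of things; names that differ only in an ending like _2 or _b are one class to them, and where a whole thing is asked for, a point or a joint stands for the part that bears it (a point fixed in the world has none). Each returns a list of dicts, best first, with "confidence" (0 to 1); they miss things now and then, are a little off and sometimes report something else, mostly with a low value. They report only what shows in the picture. A call takes as long as a camera call. They do not tell look-alikes from the thing itself.
- vision.find_in(picture, query): "at" ([x, y, z] in mm, in the coordinates of the camera as it stood for that picture, good to about 4 mm: the middle of the surface that is visible of it).
- vision.regions_of(picture, query): "pixels" (420x560 bool, what is visible of it).
The state is a dict: "t": time; "joints": joint angles; "qvel": joint speeds; "tau": joint torques, N m; "eef_pos": TCP position; "tcp_rot": TCP orientation; "ft_force": force on the tool from outside, world axes, zero at the start; "moment": the same for the moment, N m; "opening": opening from 0.0 (shut) to 1.0 (fully open).
Only numpy, scipy, OpenCV 4.12 (cv2) and the standard library are available. Lean on these libraries where they do the work, as an engineer would, in place of code of your own. Each camera call takes 0.05 s, during which the arm holds its last target.

## Working session

There is one attempt and no reset: what is moved stays moved. The work goes in short steps, Python scripts to look and compute and a shell command to move; the robot and the scene stay as the last step left them, time stands still between calls to the robot, and variables do not carry over. Pictures are saved under pics/ and viewed, and the job is handed in when it is done.

```bash
ls; mkdir -p pics; cat > h.py <<'E'
from cell import env, vision, job
import numpy as np, cv2
def save(p,n): cv2.imwrite('pics/'+n+'.png', cv2.cvtColor(np.ascontiguousarray(p['pixels']),cv2.COLOR_RGB2BGR))
def proj(p,X):
    X=np.atleast_2d(X); c=X@np.array(p['R']).T+np.array(p['t']); s=c[:,:2]/c[:,2:]
    s=s*(1+p['k1']*(s**2).sum(1,keepdims=True)); K=np.array(p['intrinsics'])
    return np.c_[s[:,0]*K[0,0]+K[0,2], s[:,1]*K[1,1]+K[1,2]]
def ray(p,uv):
    K=np.array(p['intrinsics']); d=np.array([(uv[0]-K[0,2])/K[0,0],(uv[1]-K[1,2])/K[1,1]]); s=d.copy()
    for _ in range(30): s=d/(1+p['k1']*(s@s))
    return np.array([s[0],s[1],1.])
def onz(p,uv,z):
    R=np.array(p['R']);t=np.array(p['t']); d=R.T@ray(p,uv); o=-R.T@t
    return o+d*(z-o[2])/d[2]
def world(p,c): return np.array(p['R']).T@(np.array(c)-np.array(p['t']))
E
python3 - <<'E'
from h import *
print(env.state())
for n in ('top','side'):
    p=vision.read_camera(n); save(p,n+'0'); np.save(n+'0.npy',p,allow_pickle=True)
    print(n,p['intrinsics'],p['k1'],p['R'],p['t'])
    for q in ['post_center','short_center','rack','go','nogo','tray','spool_center','hoop']:
        print(q,[(np.round(world(p,r['at'])),round(r['confidence'],2),np.round(proj(p,world(p,r['at'])))[0]) for r in vision.find_in(p,q)])
E
```

```text
pics
{'t': 0.0, 'joints': array([ 1.06737758e+00,  4.91545023e-01,  1.55947503e+00, -1.98124334e-05,
        1.09171769e+00, -1.05606862e-01]), 'qvel': array([-0.00044655, -0.00187935, -0.00022059,  0.00013174, -0.00026915,
       -0.00056222]), 'tau': array([-1.97860652e-03, -6.12618971e+01, -2.58176547e+01,  6.93080225e-02,
        4.82662779e-02, -5.40854410e-05]), 'eef_pos': array([241.986452  , 575.96853163, 214.0619778 ]), 'tcp_rot': array([-3.14148942e+00,  1.14056577e-03,  1.17299364e+00]), 'ft_force': array([-0.07520151,  0.28577709,  0.39894219]), 'moment': array([-0.03761975,  0.03037469, -0.02472564]), 'opening': 1.0017718850190294}
top [[521.42483778   0.         275.17049943]
 [  0.         521.42483778 211.92660148]
 [  0.           0.           1.        ]] 0.06887395156968895 [[ 0.02397349 -0.99934841  0.02698214]
 [-0.99489459 -0.02649586 -0.09737928]
 [ 0.09803074 -0.02450987 -0.99488152]] [ -11.25456527  496.71150757 1327.85587281]
post_center [(array([482., 263., 129.]), 0.67, array([166., 211.]))]
short_center [(array([499., 335.,  84.]), 0.45, array([140., 205.
[... 970 characters left out ...]
  72.]), 0.83, array([236., 351.]))]
rack [(array([492., 325.,  43.]), 0.57, array([248., 349.]))]
go [(array([569., 145.,  22.]), 0.59, array([235., 267.]))]
nogo [(array([ 364., -209.,   15.]), 0.96, array([356., 174.])), (array([237., 281.,  16.]), 0.81, array([402., 361.])), (array([508., -90.,  18.]), 0.61, array([289., 196.])), (array([322., 155.,  13.]), 0.6, array([359., 295.]))]
tray [(array([ 585., -324.,    5.]), 0.9, array([279., 141.])), (array([571., 144.,  29.]), 0.38, array([234., 264.]))]
spool_center [(array([395.,   1.,  30.]), 0.6, array([333., 227.])), (array([ 586., -322.,    3.]), 0.41, array([279., 142.]))]
hoop [(array([776.,   0.,  12.]), 0.82, array([169., 208.]))]
```

View pics/top0.png

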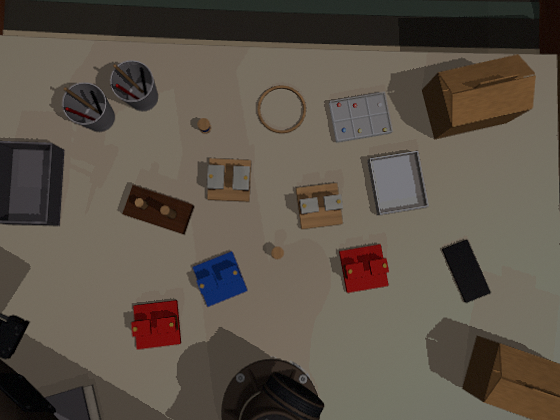

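View pics/side0.png

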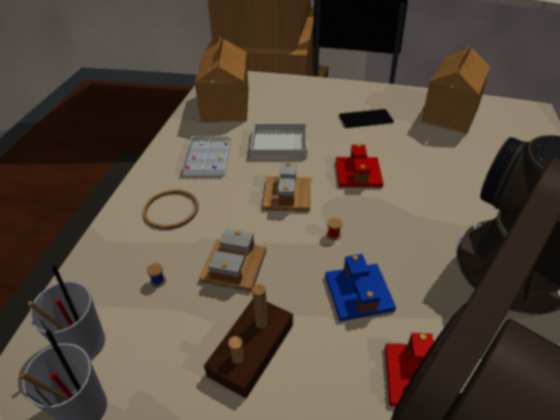

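```bash
python3 - <<'E'
import cv2
i=cv2.imread('pics/top0.png'); 
a=cv2.resize(i[150:230,120:260],None,fx=5,fy=5,interpolation=cv2.INTER_CUBIC); cv2.imwrite('pics/crop_a.png',a)
a=cv2.resize(i[170:300,280:400],None,fx=4.6,fy=4.6,interpolation=cv2.INTER_CUBIC); cv2.imwrite('pics/crop_b.png',a)
E
```

```text
(no output)
```

View pics/crop_a.png

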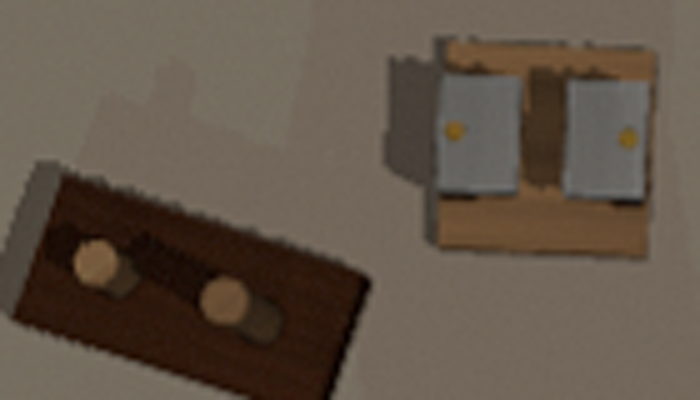

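View pics/crop_b.png

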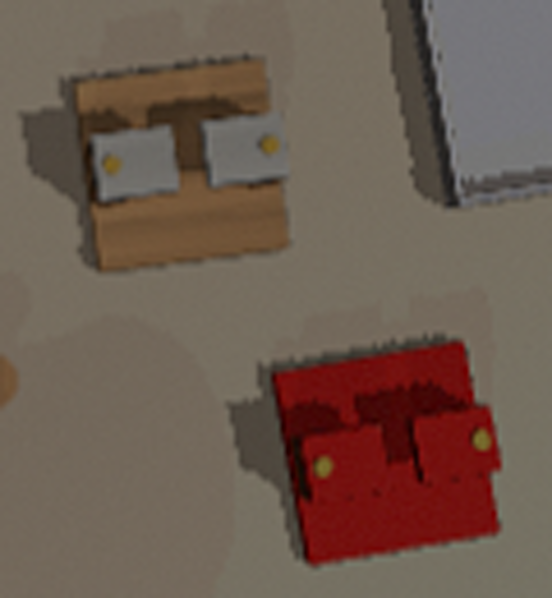

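The long post is at top (166,211) and side (261,308): it has the taller head of the two rack posts. The short one is at (140,205). The plain wooden gauges are go at top (229,181) with the longer lips and wide gap, and nogo at (319,207) with the short lips and narrow gap. The blue gauge at (220,278) and the red ones at (156,323) and (363,268) are decoys. The white tray is at (397,183); the divided box at (358,117) isn't empty.

```bash
python3 - <<'E'
from h import *
p=np.load('top0.npy',allow_pickle=True).item()
s=np.load('side0.npy',allow_pickle=True).item()
def c(l,f,o,z): return np.array([onz(p,(x/f+o[0]-.0,y/f+o[1]),z) for x,y in l])
for n,l,f,o in [('go',[(445,40),(657,48),(647,258),(437,247)],5,(120,150)),('nogo',[(78,80),(265,58),(287,242),(100,268)],4.6,(280,170))]:
    w=c(l,f,o,15)[:,:2]; print(n,w.round(1),w.mean(0).round(1),[np.linalg.norm(w[i]-w[i-1]).round(1) for i in range(4)])
    d=(w[0]+w[1]-w[2]-w[3]); print('yaw x', np.degrees(np.arctan2(d[1],d[0])))
    d=(w[0]+w[3]-w[1]-w[2]); print('yaw y-90', np.degrees(np.arctan2(d[1],d[0]))-90)
print('go gap edges',c([(520,133),(566,133),(520,75),(518,193),(566,80),(566,193)],5,(120,150),55).round(1))
print('nogo gap',c([(176,127),(204,122),(180,190),(210,187)],4.6,(280,170),55).round(1))
print('post head',c([(225,300)],5,(120,150),135), 'short',c([(96,262)],5,(120,150),85))
i=s['pixels']
cv2.imwrite('pics/s1.png',cv2.resize(i[270:400,190:310,::-1],None,fx=4.6,fy=4.6,interpolation=cv2.INTER_CUBIC))
i=p['pixels']
cv2.imwrite('pics/t1.png',cv2.resize(i[140:220,360:440,::-1],None,fx=6,fy=6,interpolation=cv2.INTER_CUBIC))
E
```

```text
go [[635.3 178.1]
 [634.4  67. ]
 [523.1  69.1]
 [525.8 178.4]] [579.7 123.2] [np.float64(109.4), np.float64(111.2), np.float64(111.4), np.float64(109.4)]
yaw x -0.620569888969564
yaw y-90 -0.9424114718949426
nogo [[ 564.   -54.6]
 [ 579.6 -161.4]
 [ 474.4 -175.2]
 [ 456.8  -69.2]] [ 518.7 -115.1] [np.float64(108.2), np.float64(107.9), np.float64(106.1), np.float64(107.4)]
yaw x 7.632180673147636
yaw y-90 8.867259976159701
go gap edges [[580.6 134.3  55. ]
 [581.2 111.   55. ]
 [610.4 135.3  55. ]
 [549.8 134.3  55. ]
 [608.5 111.8  55. ]
 [550.5 110.   55. ]]
nogo gap [[ 533.4 -106.7   55. ]
 [ 536.6 -122.2   55. ]
 [ 498.4 -109.5   55. ]
 [ 500.5 -126.1   55. ]]
post head [[483.58164536 264.18794868 135.        ]] short [[505.45190473 336.7990016   85.        ]]
```

View pics/s1.png

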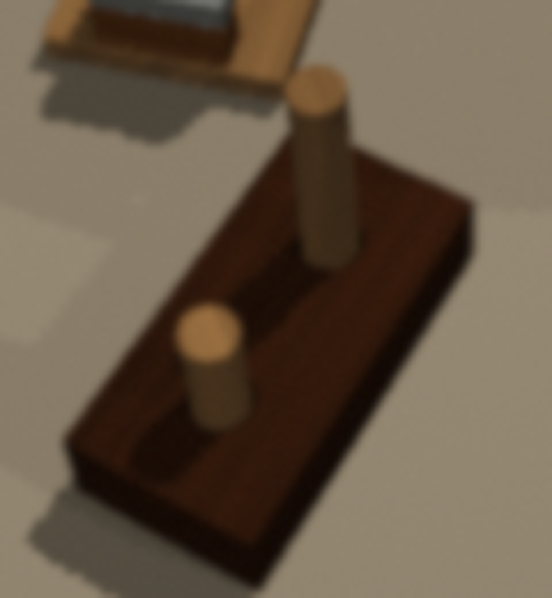

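View pics/t1.png

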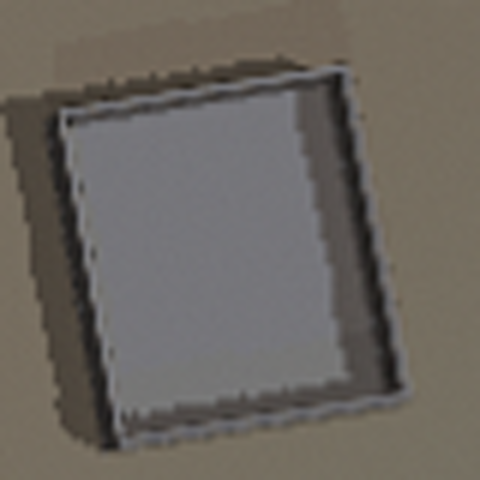

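```bash
cat >> h.py <<'E'
from scipy.spatial.transform import Rotation as Ro
def rel(target,yaw_deg=None):
    s=env.state(); R=Ro.from_euler('xyz',s['tcp_rot']).as_matrix()
    d=R.T@(np.array(target)-s['eef_pos']); y=np.degrees(s['tcp_rot'][2])
    print('rel',d.round(1),'turn',None if yaw_deg is None else round(y-yaw_deg,1),'pos',s['eef_pos'].round(1),'yaw',round(y,1),'t',round(s['t'],2),'F',s['ft_force'].round(1),'open',round(s['opening'],3))
def wrist(n):
    s=env.state(); p=vision.read_camera('wrist'); 
    T=np.eye(4); T[:3,:3]=Ro.from_euler('xyz',s['tcp_rot']).as_matrix(); T[:3,3]=s['eef_pos']
    M=T@np.array(p['tool_from_camera']); p['R']=M[:3,:3].T; p['t']=-M[:3,:3].T@M[:3,3]
    save(p,n); np.save(n+'.npy',p,allow_pickle=True); return p
E
python3 - <<'E'
from h import *
p=np.load('top0.npy',allow_pickle=True).item()
s=np.load('side0.npy',allow_pickle=True).item()
w=np.array([onz(p,(360+x/6,140+y/6),30) for x,y in [(65,118),(345,72),(402,395),(118,440)]]);print(w.round(),w.mean(0))
print(onz(s,(190+317/4.6,270+90/4.6),135),onz(s,(190+208/4.6,270+332/4.6),85))
rel([482.5,265,220],90)
wrist('w0')
E
```

```text
[[ 640. -245.   30.]
 [ 664. -367.   30.]
 [ 523. -392.   30.]
 [ 500. -269.   30.]] [ 581.56105595 -318.26693879   30.        ]
[483.26067992 267.96174092 135.        ] [505.91682477 339.75319323  85.        ]
rel [-193.8  342.2   -5.3] turn -22.8 pos [242.1 576.2 214.7] yaw 67.2 t 0.9 F [ 0.4 -0.2  0.5] open 1.0
```

View pics/w0.png

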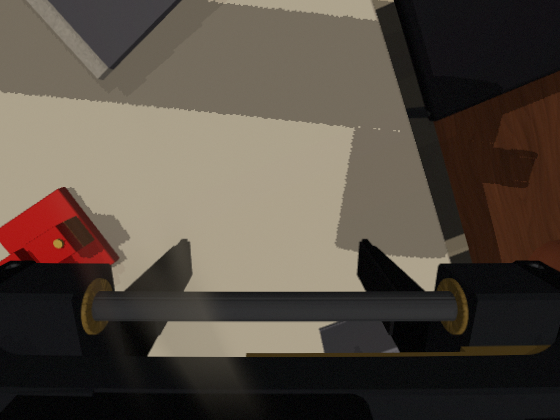

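Wrist view: the fingertips are at (185,245) and (365,245), and the camera looks past them. I'll go over the post now.

```bash
python3 -m pendant '[[-25,44,-2,-8],[-50,88,-4,-16],[-75,132,-5,-22.8],[-100,176,-5,-22.8],[-125,220,-5,-22.8],[-150,265,-5,-22.8],[-175,310,-5,-22.8],[-193.8,342.2,-5.3,-22.8]]' 0.45
python3 - <<'E'
from h import *
rel([483,266,220],90)
p=wrist('w1')
for q in ['post_center','rack','short_center','go']:
    print(q,[(world(p,r['at']).round(1),round(r['confidence'],2)) for r in vision.find_in(p,q)])
E
```

```text
t: 1.95
eef_pos: [483.7, 263.3, 220.1]
tcp_rot: [3.141, -0.0, 1.57]
ft_force: [0.6, 0.3, -0.4]
opening: 0.554
rel [ 2.7 -0.7  0.1] turn -0.1 pos [483.7 263.3 220.1] yaw 89.9 t 1.95 F [ 0.6  0.3 -0.4] open 0.554
post_center [(array([479.7, 267.4, 134.1]), 0.85), (array([392.6,  -2.1,  35. ]), 0.56)]
rack [(array([491.9, 305.1,  40.3]), 0.87)]
short_center [(array([501. , 330.6,  80.9]), 0.8), (array([527.6, -63.2,  11.9]), 0.35)]
go [(array([553. , 126.2,  15.6]), 0.94), (array([720.7, -26.1,   8.5]), 0.3)]
```

View pics/w1.png

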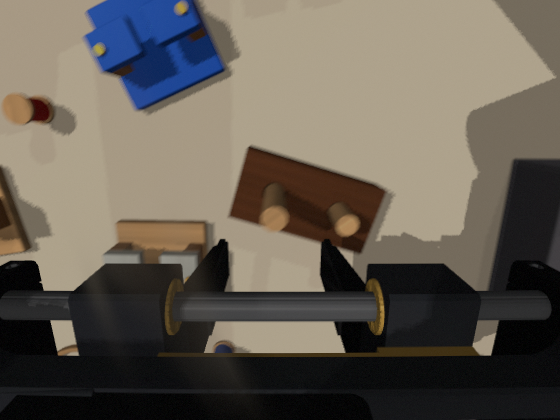

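The wrist view shows the long post's head at (273,217), between the fingertips (223 and 326). The short head is at (347,226).

```bash
python3 - <<'E'
from h import *
p=np.load('w1.npy',allow_pickle=True).item()
cv2.imwrite('pics/w1c.png',cv2.resize(p['pixels'][140:260,220:390,::-1],None,fx=4.6,fy=4.6,interpolation=cv2.INTER_CUBIC))
print(onz(p,(273.5,217),135),onz(p,(347,226),85))
for z in(15,55,): print(proj(p,[[580,123,z]]))
E
```

```text
[484.40466207 262.26110079 135.        ] [508.87493388 334.80733523  85.        ]
[[163.22470406 262.22231069]]
[[151.73464757 277.03438882]]
```

View pics/w1c.png

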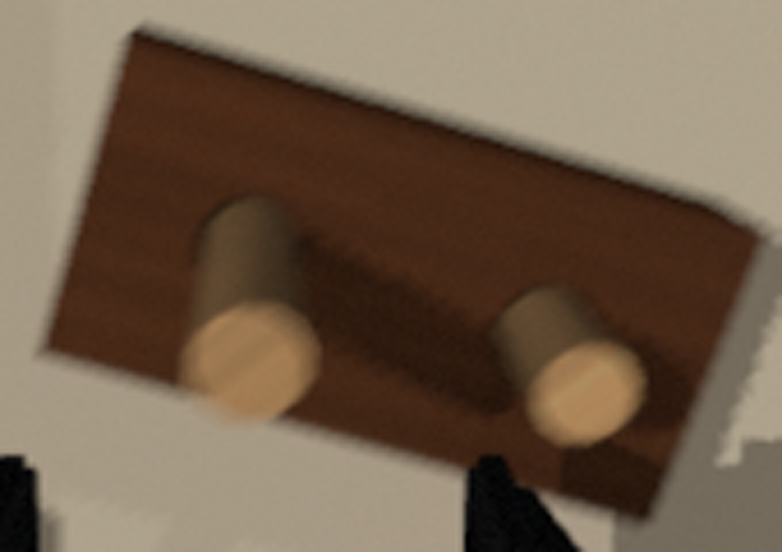

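```bash
python3 -m pendant '[[0.7,0.6,40,0],[0.7,0.6,85,0],[0.7,0.6,125,0],[0.7,0.6,148,0],[0.7,0.6,148,0]]' 0.45; python3 -c "
from h import *
s=vision.read_camera('side');save(s,'s2');cv2.imwrite('pics/s2c.png',cv2.resize(s['pixels'][250:400,190:310,::-1],None,fx=4,fy=4));rel([484,264,70],90);wrist('w2')"
```

```text
t: 2.82
eef_pos: [481.4, 266.8, 70.7]
tcp_rot: [-3.139, 0.001, 1.572]
ft_force: [-0.2, 0.8, 0.2]
opening: 0.551
rel [-2.9  1.8  1.9] turn 0.1 pos [482.2 266.8  71.9] yaw 90.1 t 2.88 F [-0. -0. -0.] open 0.553
```

View pics/w2.png

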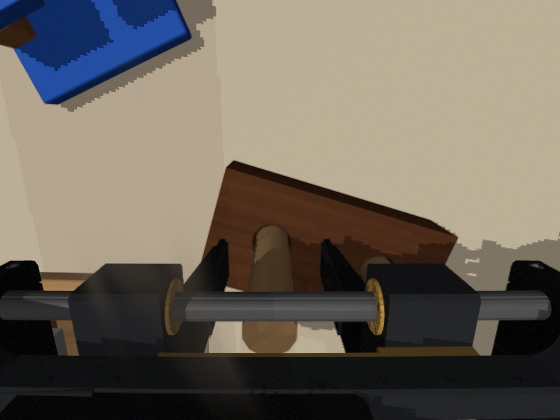

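View pics/s2c.png

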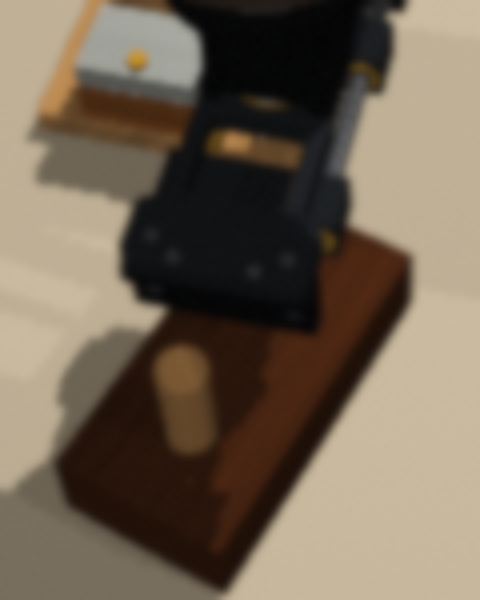

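The post sits centred between the fingers (x≈272 against 223 and 326). Shift 1.5 mm and close.

```bash
python3 -m pendant '[[0,1.5,1,0],[0,1.5,1,0]]' 0.45; python3 -m pendant '[[0,0,0,0],[0,0,0,0],[0,0,0,0],[0,0,0,0],[0,0,0,0],[0,0,0,0]]' 1;  python3 -c "
from h import *
rel([484,264,70],90);wrist('w3')"
```

```text
t: 3.18
eef_pos: [484.5, 267.2, 72.6]
tcp_rot: [3.14, -0.001, 1.572]
ft_force: [0.9, -0.2, -0.1]
opening: 0.546
t: 3.92
eef_pos: [484.5, 266.8, 72.5]
tcp_rot: [3.14, -0.001, 1.572]
ft_force: [0.5, -5.0, 0.7]
opening: 0.226
rel [-2.8 -0.5  2.5] turn 0.1 pos [484.5 266.8  72.5] yaw 90.1 t 3.92 F [ 0.5 -5.   0.7] open 0.226
```

View pics/w3.png

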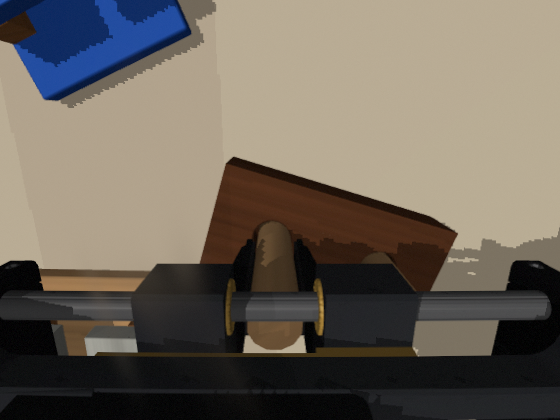

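Gripped: opening 0.226 is about 21.5 mm. Lift straight up.

```bash
python3 -m pendant '[[0,0,-10,0],[0,0,-25,0],[0,0,-50,0],[0,0,-80,0],[0,0,-100,0],[0,0,-100,0]]';  python3 -c "
from h import *
rel([580,123,165],90);wrist('w4')"
```

```text
t: 4.72
eef_pos: [484.9, 267.4, 174.7]
tcp_rot: [3.136, -0.003, 1.572]
ft_force: [0.3, 0.1, -1.4]
opening: 0.225
rel [-144.6   94.9    9.8] turn 0.1 pos [484.9 267.4 174.7] yaw 90.1 t 4.72 F [ 0.3  0.1 -1.4] open 0.225
```

View pics/w4.png

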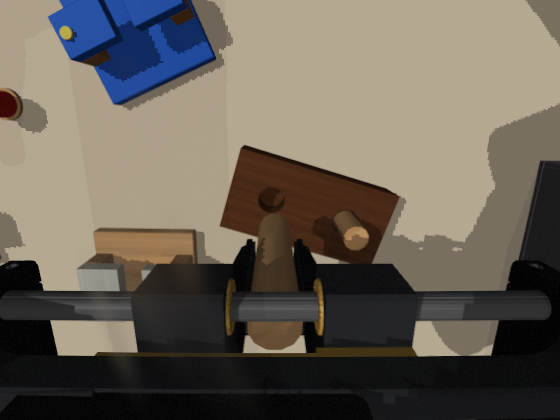

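Post is out and held; the short post still stands at (350,230). Next I'll move beyond the go gauge so that the wrist camera sees both its gap and the post.

```bash
python3 -m pendant '[[-24,30,5,0],[-50,65,5,0],[-75,98,5,0],[-100,130,5,0],[-125,163,5,0],[-144.6,190,5,0],[-144.6,190,5,0]]';  python3 -c "
from h import *
rel([580,123,165],90);p=wrist('w5')
cv2.imwrite('pics/w5c.png',cv2.resize(p['pixels'][80:280,150:400,::-1],None,fx=3.2,fy=3,interpolation=cv2.INTER_CUBIC)[:600])
s=vision.read_camera('side');save(s,'s5');cv2.imwrite('pics/s5c.png',cv2.resize(s['pixels'][200:300,150:300,::-1],None,fx=5,fy=5))
"
```

```text
t: 5.65
eef_pos: [675.5, 121.3, 167.1]
tcp_rot: [3.14, -0.002, 1.57]
ft_force: [0.2, 0.7, -0.4]
opening: 0.229
rel [  1.6 -95.5   2. ] turn -0.0 pos [675.5 121.3 167.1] yaw 90.0 t 5.65 F [ 0.2  0.7 -0.4] open 0.229
```

View pics/w5.png

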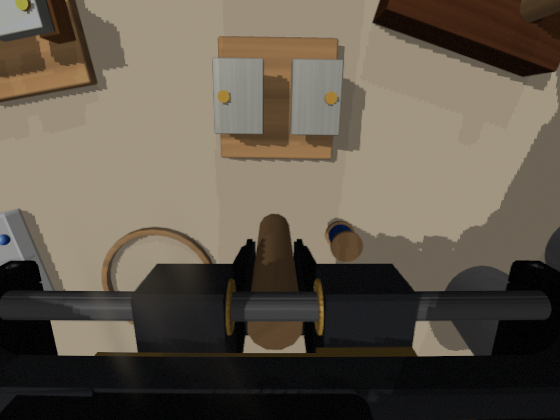

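View pics/s5c.png

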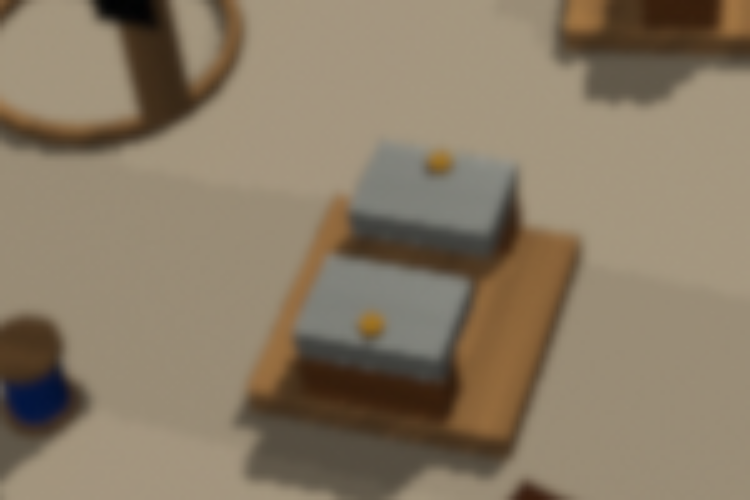

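The wrist shows the gap edges at x≈264 and 292 (rows 58–135), and the post foot at (273,216).

```bash
python3 - <<'E'
from h import *
p=np.load('w5.npy',allow_pickle=True).item()
im=cv2.cvtColor(p['pixels'],cv2.COLOR_RGB2GRAY).astype(int)
sat=p['pixels'].astype(int); sat=sat[...,0]-sat[...,2]
for r in (70,85,110,125): print(r,sat[r,255:300])
for r in (220,230,240,250): print(r,im[r,255:300])
for z in(55,):
  for uv in [(264,65),(292,65),(264,130),(292,130),(214,60),(263,58),(216,134),(343,60),(339,135)]: print(uv,onz(p,uv,z).round(1))
for uv in [(219,37),(337,39),(331,160),(221,157)]: print(uv,onz(p,uv,15).round(1))
print('proj foot at tcp', proj(p,[[675.5,121.3,167-57.5],[686.5,121.3,167-57.5],[675.5,132.3,167-57.5],[675.5,110.3,167-57.5],[664.5,121.3,109.5]]))
E
```

```text
70 [ 7  9  9  8  7  9  8  7 28 67 73 73 73 73 74 72 72 73 73 72 72 73 73 73
 74 73 72 73 72 72 73 72 73 72 72 71 48  8  8  9  9  9  9  8  8]
85 [ 8  7  7  7  9  8  8  7 17 44 46 46 47 46 47 46 47 47 47 47 47 47 48 48
 49 47 47 48 47 48 48 48 49 48 61 62 28  6  9  8  8  9  9  9  8]
110 [ 7  8  8  8  8  8  8  6 20 42 44 46 45 45 46 44 45 44 45 44 46 45 46 46
 45 44 45 44 46 45 46 46 45 45 52 45  8  7  8  9  9  8  8  7  8]
125 [ 9  8  8  8  8  8  7  7 21 42 43 43 44 44 45 43 43 43 43 45 44 43 44 43
 45 45 45 44 44 44 45 44 44 49 53 26  6  8  8  7  8  8  9  9  8]
220 [142 143 142 143 143 141 123  84  60  61  60  59  57  56  56  54  54  52
  52  52  51  50  48  48  48  45  44  42  39  36  37  87 135 143 142 143
 142 143 143 144 142 143 143 143 143]
230 [143 142 142 128  85  59  59  61  62  59  58  58  57  55  54  52  52  52
  52  52  50  51  48  47  46  45  42  41  38  38  39  34  35  36  90 139
 143 143 143 143 142 143 142 142 144]
240 [138 143 124  70  60  54  35  36  36  38  50  61  62  61  59  58  55  55
  54  51  52  48  48  46  46  44  42  40  39  40  39  37  37  33  34  62
 112 143 141 135 135 107   7   4   4]
250 [ 76  95  37  36  35  35  35  40  45  51  60  61  60  58  60  57  58  55
  53  51  52  48  46  45  44  44  42  39  40  38  38  37  36  35  38  34
  34  94 116  30   6   6   7   1   3]
(264, 65) [557. 113.  55.]
(292, 65) [557.  135.5  55. ]
(264, 130) [607.9 112.6  55. ]
(292, 130) [607.9 136.2  55. ]
(214, 60) [553.1  73.   55. ]
(263, 58) [551.8 112.3  55. ]
(216, 134) [611.1  71.9  55. ]
(343, 60) [553.2 176.3  55. ]
(339, 135) [612.  176.1  55. ]
(219, 37) [527.3  71.6  15. ]
(337, 39) [529. 178.  15.]
(331, 160) [638.  177.3  15. ]
(221, 157) [634.9  68.8  15. ]
proj foot at tcp [[274.60116558 226.75545776]
 [274.60825462 240.75261507]
 [289.53902136 226.73435661]
 [259.66133934 226.77485075]
 [274.59385138 212.39972959]]
```

```bash
python3 -c "
from h import *
p=np.load('w5.npy',allow_pickle=True).item()
cv2.imwrite('pics/w5d.png',cv2.resize(p['pixels'][195:275,220:330,::-1],None,fx=7,fy=7,interpolation=cv2.INTER_CUBIC))"
```

```text
(no output)
```

View pics/w5d.png

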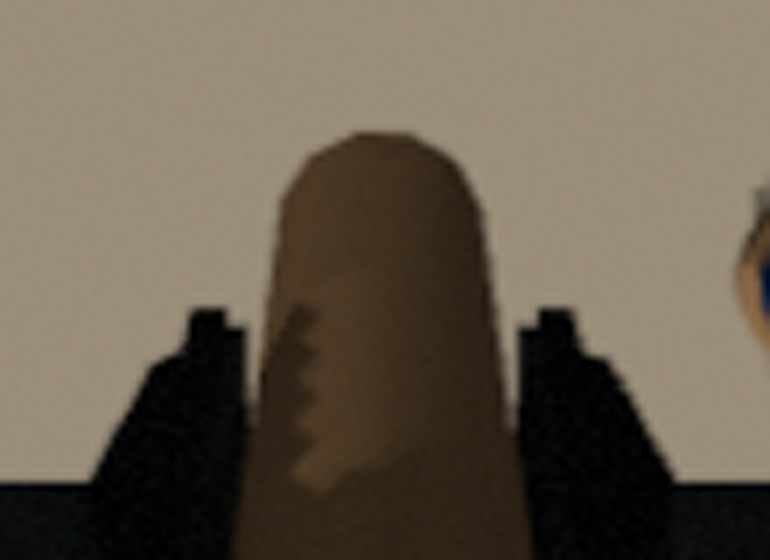

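```bash
python3 -m pendant '[[2.4,-20,0,0],[2.4,-50,10,0],[2.4,-78,25,0],[2.4,-95,40,0],[2.4,-95,42,0],[2.4,-95,42,0]]';  python3 -c "
from h import *
rel([581,123.5,115],90);p=wrist('w6')
cv2.imwrite('pics/w6c.png',cv2.resize(p['pixels'][150:290,180:380,::-1],None,fx=4,fy=4,interpolation=cv2.INTER_CUBIC)[:600])
p=vision.read_camera('side');cv2.imwrite('pics/s6c.png',cv2.resize(p['pixels'][200:300,180:300,::-1],None,fx=6,fy=6,interpolation=cv2.INTER_CUBIC)[:600])
"
```

```text
t: 6.5
eef_pos: [579.5, 125.8, 126.0]
tcp_rot: [3.139, -0.002, 1.572]
ft_force: [0.1, 0.2, -0.7]
opening: 0.227
rel [-2.3  1.4 11. ] turn 0.1 pos [579.5 125.8 126. ] yaw 90.1 t 6.5 F [ 0.1  0.2 -0.7] open 0.227
```

View pics/w6c.png

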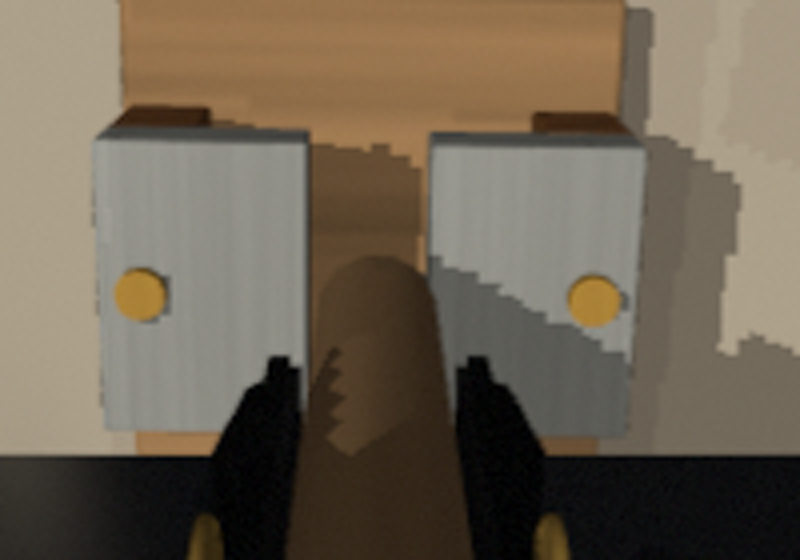

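View pics/s6c.png

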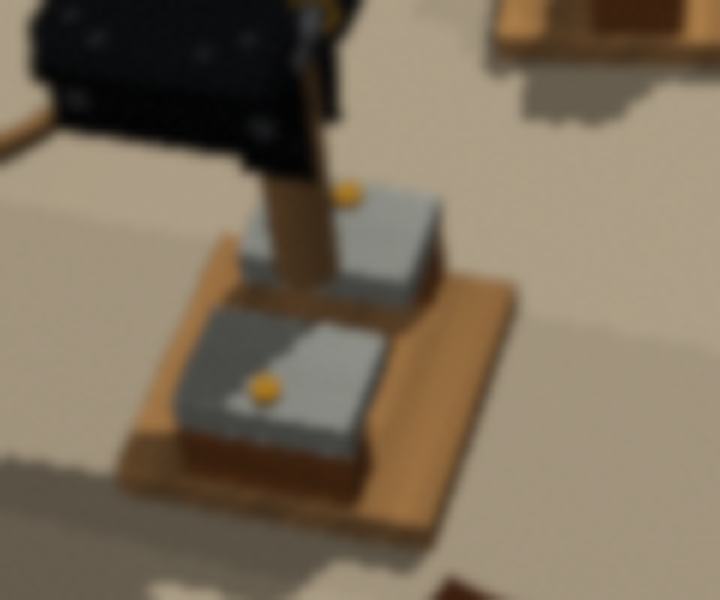

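The foot (x≈274.5) is about 2 mm right of the gap middle (≈272.2, edges 257 to 287.5), which agrees with the earlier estimate. I'll correct before going down.

```bash
python3 -m pendant '[[-2.2,0.5,3,0],[-2.2,0.5,5,0],[-2.2,0.5,5,0]]';  python3 -c "
from h import *
rel([581,123.5,115],90);p=wrist('w7')
cv2.imwrite('pics/w7c.png',cv2.resize(p['pixels'][150:290,180:380,::-1],None,fx=4,fy=4,interpolation=cv2.INTER_CUBIC)[:600])
"
```

```text
t: 6.98
eef_pos: [580.2, 123.2, 120.8]
tcp_rot: [3.139, -0.002, 1.572]
ft_force: [-0.6, 0.3, -0.0]
opening: 0.23
rel [0.2 0.8 5.8] turn 0.0 pos [580.2 123.2 120.8] yaw 90.0 t 6.97 F [-0.6  0.3 -0. ] open 0.23
```

View pics/w7c.png

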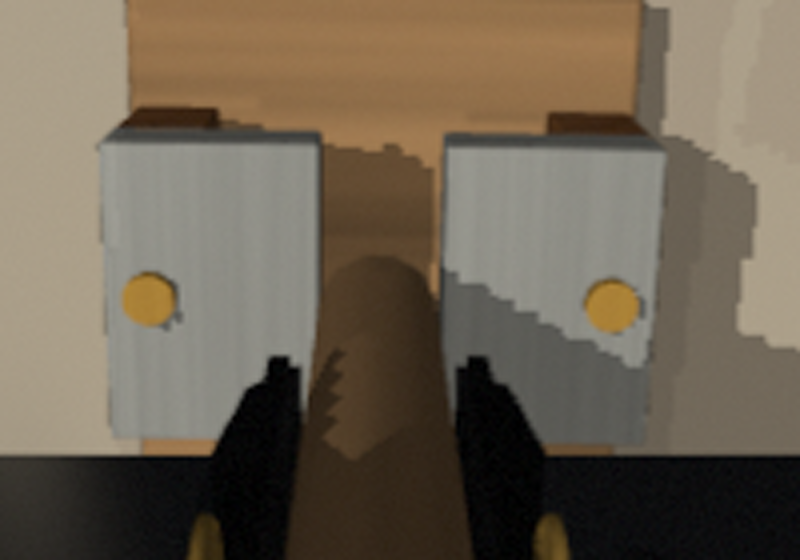

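Aligned: foot at x≈379 in the crop, gap middle at 381. Go down slowly, feeling.

```bash
python3 -m pendant '[[0,0,3,0],[0,0,6,0],[0,0,6,0]]'; python3 -m pendant '[[0,0,1.5,0],[0,0,3,0]]'
```

```text
t: 7.4
eef_pos: [580.2, 123.3, 114.6]
tcp_rot: [3.14, -0.002, 1.572]
ft_force: [-0.3, -0.8, -0.4]
opening: 0.229
t: 7.65
eef_pos: [580.2, 123.3, 111.5]
tcp_rot: [3.14, -0.002, 1.572]
ft_force: [-0.0, -0.5, 0.1]
opening: 0.224
```

```bash
python3 -m pendant '[[0,0,1,0],[0,0,2,0]]'; python3 -m pendant '[[0,0,1,0],[0,0,2,0]]'
```

```text
t: 7.9
eef_pos: [580.2, 123.3, 109.4]
tcp_rot: [3.14, -0.002, 1.572]
ft_force: [-0.4, 0.4, -0.1]
opening: 0.227
t: 8.15
eef_pos: [580.2, 123.3, 107.4]
tcp_rot: [3.14, -0.002, 1.572]
ft_force: [-0.2, 0.2, -0.3]
opening: 0.229
```

The foot is at about 50 mm, already below the lip tops with no force.

```bash
python3 -m pendant '[[0,0,2,0],[0,0,4,0],[0,0,6,0]]'; python3 -m pendant '[[0,0,2,0],[0,0,4,0],[0,0,6,0]]';python3 -m pendant '[[0,0,2.5,0],[0,0,5,0],[0,0,7.5,0],[0,0,10,0]]'
```

```text
t: 8.52
eef_pos: [580.2, 123.3, 101.2]
tcp_rot: [3.14, -0.002, 1.572]
ft_force: [-0.3, -0.4, 0.1]
opening: 0.229
t: 8.9
eef_pos: [580.1, 123.4, 95.1]
tcp_rot: [3.14, -0.002, 1.572]
ft_force: [0.2, -0.3, -1.4]
opening: 0.222
t: 9.4
eef_pos: [580.2, 123.4, 84.9]
tcp_rot: [3.14, -0.002, 1.572]
ft_force: [0.0, -0.6, -0.4]
opening: 0.23
```

```bash
python3 -m pendant '[[0,0,1,0],[0,0,2,0],[0,0,2,0],[0,0,2,0]]'; python3 -c "
from h import *
p=wrist('w8')
p=vision.read_camera('side');cv2.imwrite('pics/s8c.png',cv2.resize(p['pixels'][200:300,180:300,::-1],None,fx=6,fy=6,interpolation=cv2.INTER_CUBIC)[:600])"
```

```text
t: 9.9
eef_pos: [580.2, 123.4, 82.9]
tcp_rot: [3.14, -0.002, 1.572]
ft_force: [-0.1, -0.2, -1.5]
opening: 0.228
```

View pics/w8.png

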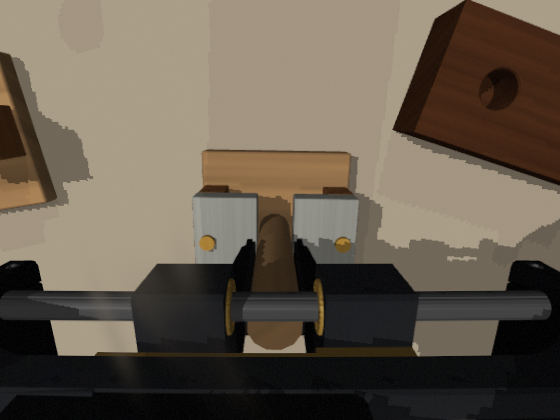

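View pics/s8c.png

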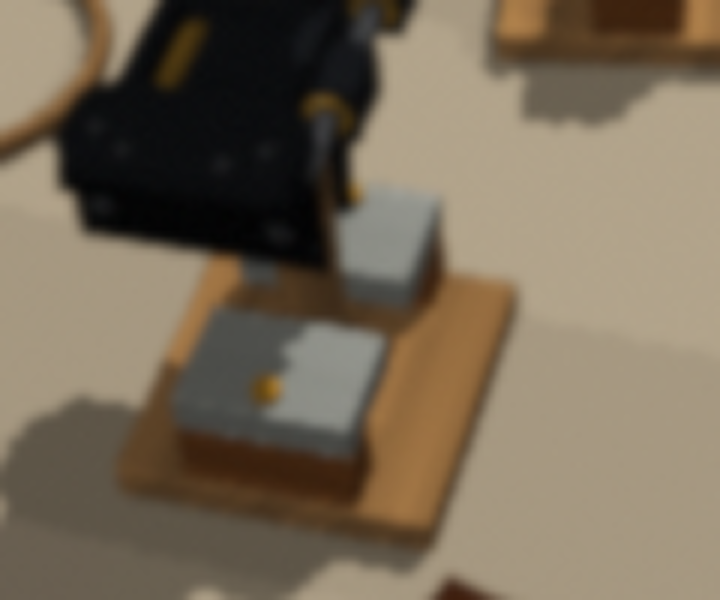

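The foot is about 25 mm above the table, between the lips, with the post unslipped (tip still at (275,215)). Draw it out.

```bash
python3 -m pendant '[[0,0,-10,0],[0,0,-25,0],[0,0,-45,0],[0,0,-70,0],[0,0,-90,0],[0,0,-90,0]]'; python3 -c "
from h import *
rel([612,-103,172],98)"
```

```text
t: 10.75
eef_pos: [580.7, 123.3, 175.2]
tcp_rot: [3.136, -0.002, 1.572]
ft_force: [0.7, 0.2, -0.6]
opening: 0.228
rel [-226.3   31.     2.8] turn -7.9 pos [580.7 123.3 175.2] yaw 90.1 t 10.75 F [ 0.7  0.2 -0.6] open 0.228
```

```bash
python3 -m pendant '[[-35,6,2,-2],[-80,12,2,-5],[-125,18,2,-8],[-165,24,2,-8],[-200,28,2,-8],[-226,31,2,-8],[-226,31,2,-8]]'; python3 -c "
from h import *
rel([517,-116,120],98)
p=wrist('w9')"
```

```text
t: 11.62
eef_pos: [611.7, -104.1, 172.1]
tcp_rot: [3.136, -0.002, 1.709]
ft_force: [0.2, 0.7, -0.8]
opening: 0.227
rel [  1.2 -95.7  51.6] turn -0.1 pos [ 611.7 -104.1  172.1] yaw 97.9 t 11.62 F [ 0.2  0.7 -0.8] open 0.227
```

View pics/w9.png

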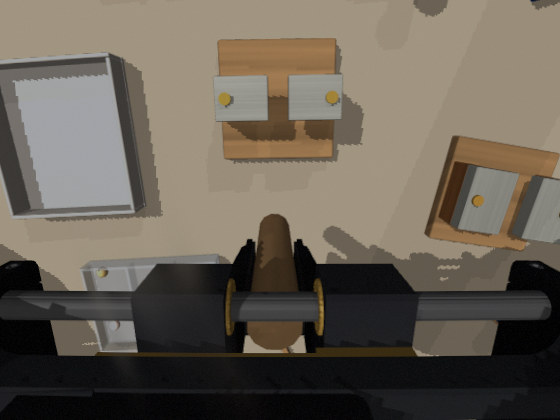

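Nogo in the wrist view: base corners (219,40), (335,39), (331,158), (223,158), and the gap between x≈268 and 288. This is the wooden, narrow-gap, short-lip one, which is the one meant.

```bash
python3 - <<'E'
from h import *
p=np.load('w9.npy',allow_pickle=True).item()
b=np.array([onz(p,uv,15) for uv in [(219,40),(335,39),(331,158),(223,158)]]); print(b.round(1),b.mean(0))
d=b[2]+b[3]-b[0]-b[1];print('yaw',np.degrees(np.arctan2(d[1],d[0])))
for z in (49,55,61):
  l=[onz(p,uv,z) for uv in [(268,76),(268,120),(288,76),(288,119)]]; print(z,np.round(l,1).tolist(),np.mean(l,0))
c=np.r_[b.mean(0)[:2],120]; rel(c,98)
E
```

```text
[[ 473.9 -174.4   15. ]
 [ 458.4  -69.5   15. ]
 [ 565.7  -53.3   15. ]
 [ 580.6 -160.3   15. ]] [ 519.67052713 -114.36553637   15.        ]
yaw 8.063011447314505
49 [[502.4, -124.8, 49.0], [537.8, -120.1, 49.0], [500.0, -108.2, 49.0], [534.6, -103.0, 49.0]] [ 518.71464887 -113.99985862   49.        ]
55 [[503.1, -124.6, 55.0], [537.8, -120.0, 55.0], [500.8, -108.3, 55.0], [534.6, -103.2, 55.0]] [ 519.06727298 -114.02914331   55.        ]
61 [[503.8, -124.4, 61.0], [537.7, -119.9, 61.0], [501.5, -108.5, 61.0], [534.7, -103.5, 61.0]] [ 519.41989709 -114.058428     61.        ]
rel [  1.4 -92.9  51.7] turn -0.0 pos [ 611.6 -103.   172.2] yaw 98.0 t 11.68 F [-0.5  0.9 -0.7] open 0.226
```

```bash
python3 -m pendant '[[1.4,-20,0,0],[1.4,-50,10,0],[1.4,-78,25,0],[1.4,-93.5,44,0],[1.4,-93.5,45,0],[1.4,-93.5,45,0]]';  python3 -c "
from h import *
rel([519,-114.2,120],98);p=wrist('w10')
cv2.imwrite('pics/w10c.png',cv2.resize(p['pixels'][150:290,180:380,::-1],None,fx=4,fy=4,interpolation=cv2.INTER_CUBIC)[:600])
p=vision.read_camera('side');cv2.imwrite('pics/s10c.png',cv2.resize(p['pixels'][140:240,230:350,::-1],None,fx=6,fy=6,interpolation=cv2.INTER_CUBIC)[:600])
"
```

```text
t: 12.42
eef_pos: [519.9, -114.0, 127.2]
tcp_rot: [3.136, -0.002, 1.711]
ft_force: [0.6, -0.4, -0.0]
opening: 0.228
rel [-0.  -1.   7.2] turn 0.0 pos [ 519.9 -114.   127.2] yaw 98.0 t 12.43 F [ 0.6 -0.4 -0. ] open 0.228
```

View pics/w10c.png

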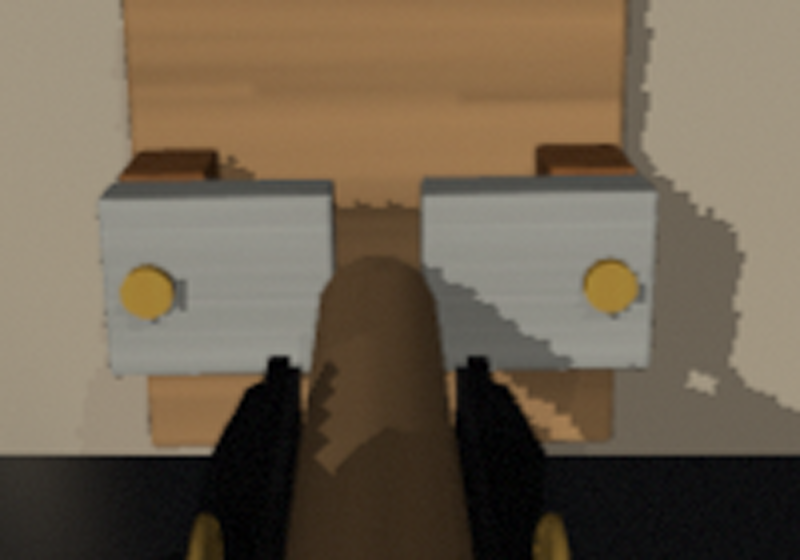

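View pics/s10c.png

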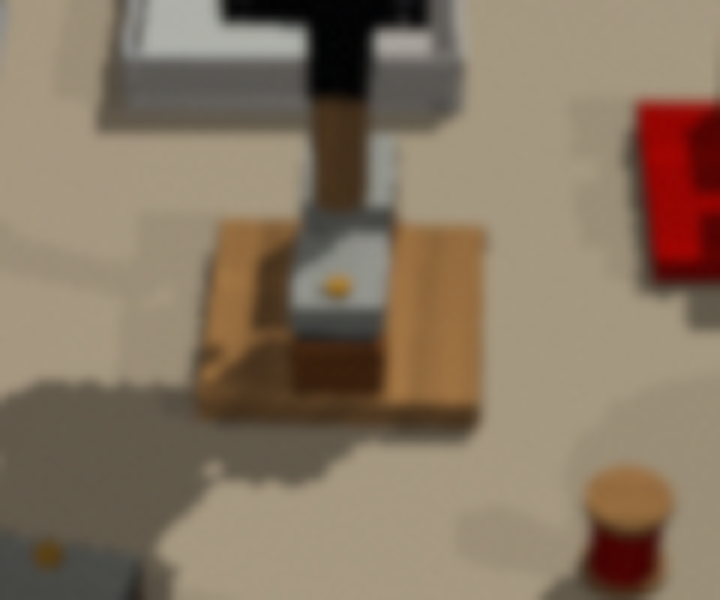

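Centred: gap middle 377 and foot 378 in the crop. Descend in small steps until contact.

```bash
python3 -m pendant '[[0,-0.5,2,0],[0,-0.5,5,0],[0,-0.5,6,0],[0,-0.5,6,0]]'; for i in 1; do python3 -m pendant '[[0,0,0.7,0],[0,0,1.4,0]]'; done;  python3 -m pendant '[[0,0,0.7,0],[0,0,1.4,0]]'
```

```text
t: 13.02
eef_pos: [519.4, -114.3, 121.2]
tcp_rot: [3.136, -0.002, 1.711]
ft_force: [-0.3, 1.3, -1.2]
opening: 0.227
t: 13.28
eef_pos: [519.5, -114.3, 119.8]
tcp_rot: [3.136, -0.002, 1.711]
ft_force: [-0.2, 0.1, 0.2]
opening: 0.231
t: 13.52
eef_pos: [519.5, -114.3, 118.3]
tcp_rot: [3.136, -0.002, 1.711]
ft_force: [-0.3, -0.1, -0.4]
opening: 0.227
```

```bash
python3 -m pendant '[[0,0,0.5,0],[0,0,1,0]]'; python3 -m pendant '[[0,0,0.5,0],[0,0,1,0]]'
```

```text
t: 13.78
eef_pos: [519.6, -114.4, 117.9]
tcp_rot: [3.135, -0.001, 1.711]
ft_force: [-1.5, 0.6, 10.4]
opening: 0.226
t: 14.02
eef_pos: [519.8, -114.4, 117.8]
tcp_rot: [3.134, -0.001, 1.711]
ft_force: [-3.6, 1.0, 15.7]
opening: 0.226
```

```bash
python3 -m pendant '[[0,0,0.5,0],[0,0,1,0]]'; python3 -m pendant '[[0,0,0.5,0],[0,0,1,0]]'
```

```text
t: 14.28
eef_pos: [519.8, -114.4, 117.8]
tcp_rot: [3.134, -0.001, 1.711]
ft_force: [-4.0, 1.3, 17.5]
opening: 0.226
t: 14.52
eef_pos: [519.8, -114.4, 117.8]
tcp_rot: [3.133, -0.0, 1.711]
ft_force: [-4.2, 0.9, 16.2]
opening: 0.228
```

It is stopped at a TCP height of 117.8 (foot about 60 mm). The force is 16 N, above the light range, so ease to about 9 N and hold.

```bash
python3 -m pendant '[[0,0,0.4,0],[0,0,0.4,0]]'
```

```text
t: 14.78
eef_pos: [519.6, -114.3, 117.9]
tcp_rot: [3.133, -0.0, 1.711]
ft_force: [-2.9, 1.7, 9.0]
opening: 0.228
```

```bash
python3 -m pendant '[[0,0,0.4,0],[0,0,0.4,0],[0,0,0.4,0],[0,0,0.4,0]]';python3 -m pendant '[[0,0,0.4,0],[0,0,0.4,0],[0,0,0.4,0],[0,0,0.4,0]]';python3 -m pendant '[[0,0,0.4,0],[0,0,0.4,0],[0,0,0.4,0],[0,0,0.4,0]]'; python3 -c "
from h import *
rel([519,-114.2,120],98);p=wrist('w11')
cv2.imwrite('pics/w11c.png',cv2.resize(p['pixels'][150:290,180:380,::-1],None,fx=4,fy=4,interpolation=cv2.INTER_CUBIC)[:600])
p=vision.read_camera('side');cv2.imwrite('pics/s11c.png',cv2.resize(p['pixels'][140:240,230:350,::-1],None,fx=6,fy=6,interpolation=cv2.INTER_CUBIC)[:600])
"
```

```text
t: 15.28
eef_pos: [519.6, -114.3, 118.0]
tcp_rot: [3.133, -0.0, 1.711]
ft_force: [-2.9, 0.6, 7.8]
opening: 0.227
t: 15.78
eef_pos: [519.5, -114.3, 118.0]
tcp_rot: [3.133, 0.0, 1.711]
ft_force: [-1.4, 0.6, 6.8]
opening: 0.224
t: 16.27
eef_pos: [519.5, -114.3, 118.0]
tcp_rot: [3.133, 0.0, 1.711]
ft_force: [-1.1, -0.0, 4.8]
opening: 0.23
rel [ 0.2 -0.5 -2. ] turn 0.0 pos [ 519.5 -114.3  118. ] yaw 98.0 t 16.27 F [-1.1 -0.   4.8] open 0.23
```

View pics/w11c.png

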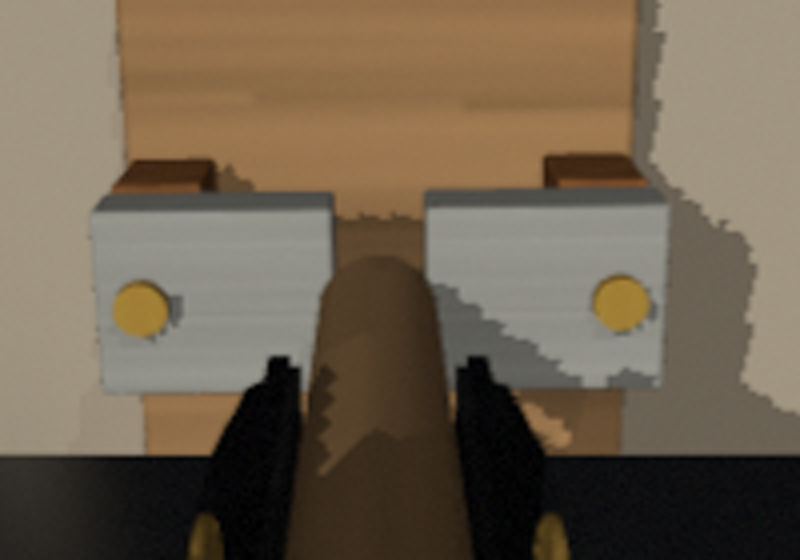

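View pics/s11c.png

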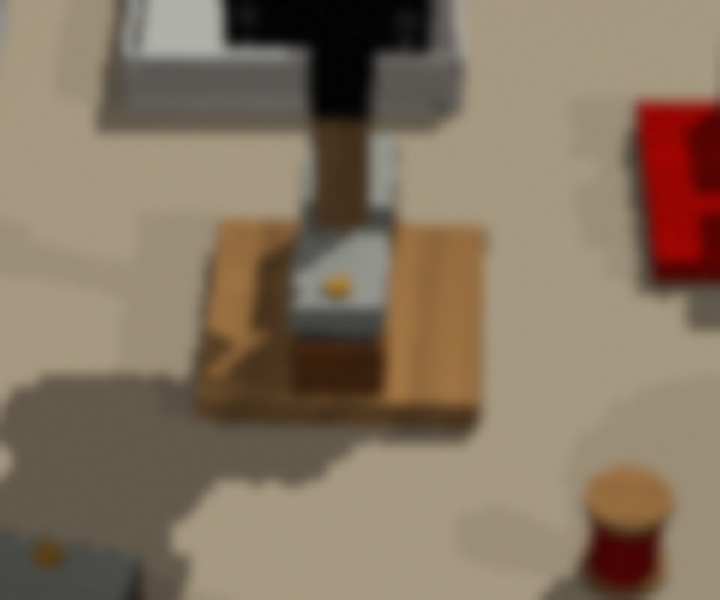

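It is pressed and stopped, centred, but the force sagged to 4.8 N across the calls. One clean hold of a second follows.

```bash
python3 -m pendant '[[0,0,0.6,0],[0,0,0.6,0],[0,0,0.6,0],[0,0,0.6,0]]'
```

```text
t: 16.88
eef_pos: [519.5, -114.3, 117.9]
tcp_rot: [3.133, 0.0, 1.711]
ft_force: [-2.6, 0.0, 7.8]
opening: 0.228
```

```bash
python3 -m pendant '[[0,0,0.6,0],[0,0,0.6,0],[0,0,0.6,0],[0,0,0.6,0],[0,0,0.6,0],[0,0,0.6,0],[0,0,0.6,0],[0,0,0.6,0]]'; python3 -c "
from h import *
p=vision.read_camera('side');save(p,'s12')
p=vision.read_camera('top');save(p,'t12')"
```

```text
t: 17.88
eef_pos: [519.5, -114.3, 117.9]
tcp_rot: [3.132, 0.001, 1.711]
ft_force: [-2.4, 0.9, 8.2]
opening: 0.224
```

```bash
python3 -m pendant '[[0,0,-5,0],[0,0,-20,0],[0,0,-40,0],[0,0,-50,0],[0,0,-50,0]]'; python3 -c "
from h import *
rel([581.5,-318.3,165],100)"
```

```text
t: 18.6
eef_pos: [519.3, -114.4, 168.7]
tcp_rot: [3.131, 0.001, 1.711]
ft_force: [0.0, 0.1, -0.9]
opening: 0.227
rel [-210.6   33.     4.3] turn -2.0 pos [ 519.3 -114.4  168.7] yaw 98.0 t 18.6 F [ 0.   0.1 -0.9] open 0.227
```

Held at 8 N for a second, then lifted off. Now over the tray.

```bash
python3 -m pendant '[[-30,5,0,0],[-75,12,0,-2],[-120,20,0,-2],[-160,26,0,-2],[-195,31,2,-2],[-210,33,4,-2],[-210,33,4,-2]]'; python3 -c "
from h import *
rel([581.5,-318.3,75],100);p=wrist('w13');p=vision.read_camera('side');save(p,'s13')"
```

```text
t: 19.48
eef_pos: [581.0, -317.8, 164.4]
tcp_rot: [3.132, 0.001, 1.745]
ft_force: [0.2, 0.2, -0.4]
opening: 0.229
rel [-0.6 -0.5 89.4] turn -0.0 pos [ 581.  -317.8  164.4] yaw 100.0 t 19.48 F [ 0.2  0.2 -0.4] open 0.229
```

View pics/w13.png

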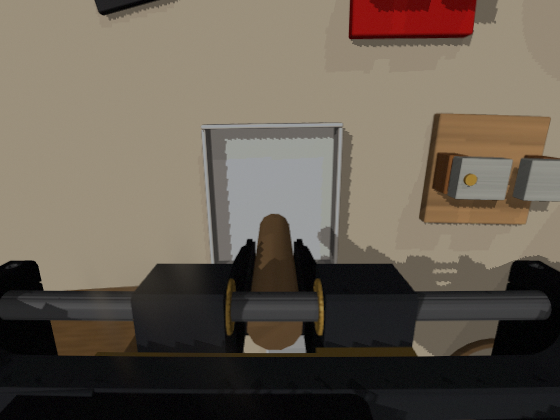

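View pics/s13.png

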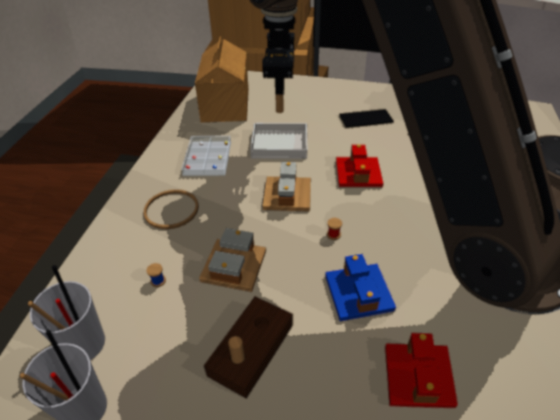

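The post hangs centred between the tray walls (x 207–340, post at 274). Lower it: the foot should touch the floor (about 5 mm) at TCP≈62.5.

```bash
python3 -m pendant '[[0,0,30,0],[0,0,60,0],[0,0,85,0],[0,0,95,0],[0,0,97,0],[0,0,97,0]]'; python3 -m pendant '[[0,0,1,0],[0,0,2,0]]'
```

```text
t: 20.32
eef_pos: [582.4, -316.5, 69.0]
tcp_rot: [3.131, 0.002, 1.747]
ft_force: [-0.9, -0.1, 0.1]
opening: 0.228
t: 20.58
eef_pos: [582.7, -316.6, 67.7]
tcp_rot: [3.13, 0.002, 1.747]
ft_force: [-0.1, 0.1, 0.2]
opening: 0.234
```

```bash
python3 -m pendant '[[0,0,1,0],[0,0,2,0],[0,0,2,0]]'; python3 -m pendant '[[0,0,0.7,0],[0,0,1.4,0]]'
```

```text
t: 20.95
eef_pos: [582.7, -316.6, 65.6]
tcp_rot: [3.13, 0.002, 1.747]
ft_force: [-0.5, -1.0, 0.4]
opening: 0.23
t: 21.2
eef_pos: [582.6, -316.6, 64.1]
tcp_rot: [3.13, 0.002, 1.747]
ft_force: [0.4, -0.5, 0.4]
opening: 0.229
```

```bash
python3 -m pendant '[[0,0,0.5,0],[0,0,1,0]]'
```

```text
t: 21.45
eef_pos: [582.7, -316.6, 63.1]
tcp_rot: [3.13, 0.002, 1.747]
ft_force: [-0.3, 0.5, 0.0]
opening: 0.227
```

```bash
python3 -m pendant '[[0,0,0.5,0],[0,0,0.8,0]]'
```

```text
t: 21.7
eef_pos: [582.7, -316.6, 62.2]
tcp_rot: [3.13, 0.002, 1.747]
ft_force: [-0.4, 0.7, 0.0]
opening: 0.23
```

```bash
python3 -m pendant '[[0,0,0.5,0],[0,0,0.8,0]]'
```

```text
t: 21.95
eef_pos: [582.7, -316.6, 61.6]
tcp_rot: [3.13, 0.002, 1.747]
ft_force: [-0.9, 0.4, 3.5]
opening: 0.228
```

Floor contact at 3.5 N. Release, then rise.

```bash
python3 -m pendant '[[0,0,0,0],[0,0,0,0],[0,0,0,0],[0,0,0,0]]' 0.4; python3 -c "
from h import *
rel([581.5,-318.3,75],100);p=wrist('w14')"
```

```text
t: 22.45
eef_pos: [582.7, -316.6, 61.5]
tcp_rot: [3.13, 0.002, 1.747]
ft_force: [-0.4, 0.8, 0.4]
opening: 0.576
rel [ -1.5  -1.4 -13.5] turn 0.1 pos [ 582.7 -316.6   61.5] yaw 100.1 t 22.45 F [-0.4  0.8  0.4] open 0.576
```

View pics/w14.png

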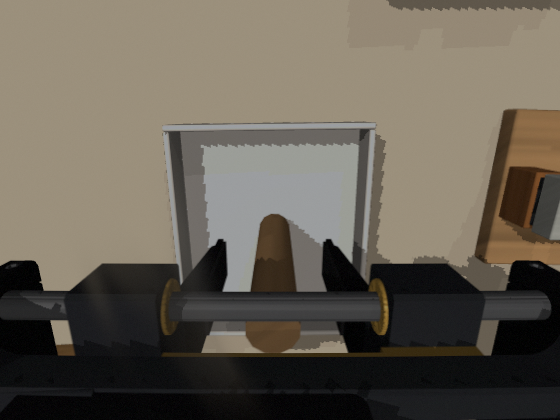

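The post stands alone (foot at (274,218)), clear of both fingers. Rise vertically.

```bash
python3 -m pendant '[[0,0,-10,0],[0,0,-30,0],[0,0,-60,0],[0,0,-95,0],[0,0,-130,0],[0,0,-160,0],[0,0,-160,0],[0,0,-160,0]]'; python3 -c "
from h import *
p=wrist('w15');p=vision.read_camera('side');save(p,'s15');cv2.imwrite('pics/s15c.png',cv2.resize(p['pixels'][60:180,220:380,::-1],None,fx=4.5,fy=4.5,interpolation=cv2.INTER_CUBIC))
p2=vision.read_camera('top');save(p2,'t15')
for q in ['post_center','short_center']:
  for z in (p,p2): print(q,[(world(z,r['at']).round(),round(r['confidence'],2)) for r in vision.find_in(z,q)])
"
```

```text
t: 23.5
eef_pos: [580.5, -316.4, 221.6]
tcp_rot: [3.13, 0.002, 1.747]
ft_force: [-1.4, -0.4, -0.4]
opening: 0.6
post_center [(array([ 575., -307.,   68.]), 0.9)]
post_center []
short_center [(array([503., 349.,  75.]), 0.53)]
short_center [(array([498., 337.,  85.]), 0.42)]
```

View pics/w15.png

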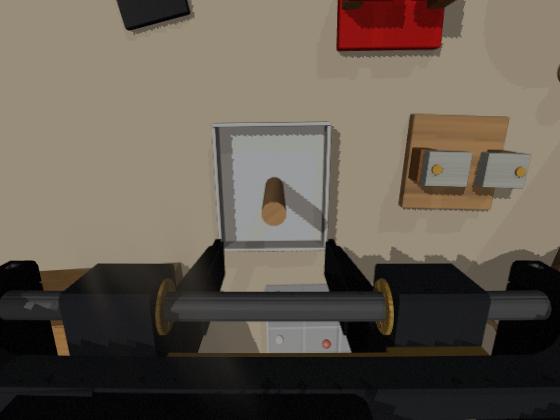

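View pics/s15.png

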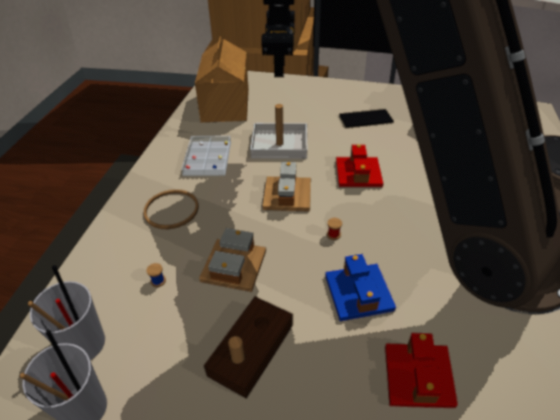

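View pics/s15c.png

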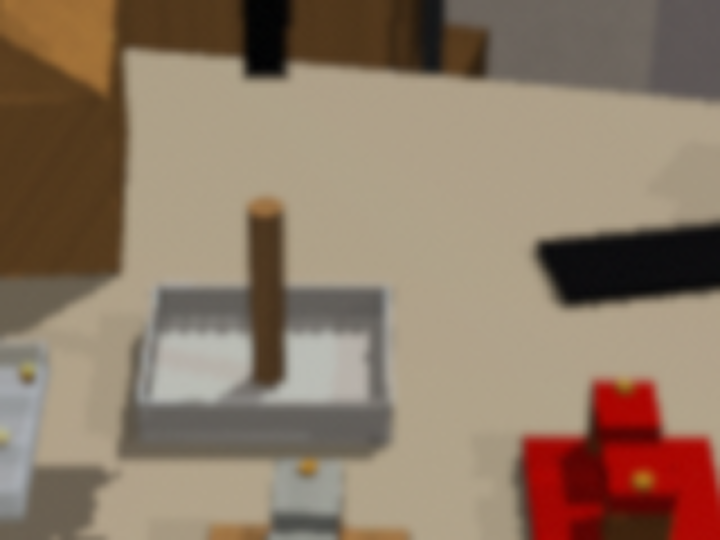

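The post stands upright in the white tray (side view (278,125)), and the gripper is well clear above it. The short post, both spools and the hoop look unmoved.

```bash
python3 -c "
from cell import job
print(job.job_done())"
```

```text
the job is handed in; nothing more can be done
None
```

The post has been checked on both gauges and now stands free and upright in the white tray. I handed the job in at about 23.6 s of the 67 s.

- **Go gauge:** the foot went down through the wide gap to about 25 mm above the table. The vertical force stayed under about 1.5 N, and I drew the post out cleanly.
- **No-go gauge:** the post was stopped with its foot about 60 mm above the table. I held it at about 8 N for over a second.
- **Force overshoot:** just after first contact on the no-go lips, the force reached 17.5 N. That is above the wanted 6–12 N but under the 25 N limit. It then sagged to 4.8 N before the steady hold.
- **Last checks:** the wrist and side pictures show the post upright inside the tray walls with the gripper well clear above it. The short post is in its hole, and the spools and hoop look unmoved.
- **Disagreement:** in the last pictures, the network found the long post in the side view (confidence 0.9) but missed it in the top view. I did not look at that last top picture myself.

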